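# Open the double-latched sample carrier

## Task

Open the grey sample carrier so that the culture dishes inside can be reached: turn the swivel latch a quarter turn clear of the lid, lift the lid a little until the hidden safety catch stops it, push the orange catch pad under the lid's front edge all the way in, then swing the lid up until it stands about upright and leave it there. Keep to this order, do not force the lid past the latch or the catch, and leave the loose culture dish, the forceps and the blue marker where they lie.

Things in the scene. Friction and masses are not known exactly. Their poses are not given: they have to be found in the camera images.
- carrier: Fixed grey box, base 180 (x) x 200 (y) x 90 mm high, on the worktop. Origin: centre of its underside, z up. Latch and catch are on its front, the carrier's own -x side. The white lid, a 10 mm plate, covers carrier x -106 to +90 and y -104 to +104 mm, 92 to 102 mm above the worktop when shut: it overhangs the front wall (x = -90 mm) by 16 mm. Two dishes lie inside.
- lid_hinge (a point): Middle of the lid's hinge line, at the rear top edge: carrier frame (90, 0, 92) mm. The line runs along carrier y.
- lid (a joint): Lid angle, rad: 0 shut, 1.57 upright, stop 1.6; the front edge rises. Stiff hinge (0.6 N m friction; 5 to 6 N at the handle): the lid stays where it is let go. Latch closed: held shut. Latch turned, catch still out: it stops hard at about 0.30 (front edge up about 57 mm) and the pull rises quickly. Catch in: opens fully.
- lid_handle (a point): Middle of the black bow handle: round bar 12 mm thick along carrier y, 62 mm clear between its posts, axis 38 mm above the lid's top. Lid shut: at carrier (-80, 0, 140) mm, i.e. 170 mm in front of and 48 mm above the hinge line; it swings with the lid on a circle of 177 mm radius. The bar can turn between the fingers meanwhile.
- latch_pivot (a point): Vertical turning axis of the swivel latch, at grip height: carrier (-124, -65, 122.5) mm, on a post in front of the lid's front edge.
- latch (a joint): Swivel latch angle, rad, 0 to 1.65, growing clockwise seen from above. 0: its steel arm (34 mm long, 10 wide) points to carrier +x, 16 mm over the lid and 1 mm above it, holding it shut. 1.57: the arm points to carrier -y, clear of the lid; it clears the lid's edge from about 1.2. Takes 0.06 N m; stays where left. Starts at 0 to 0.3.
- latch_fin (a point): Centre of the latch's black grip fin, on the turning axis: an upright plate 36 mm long (in line with the steel arm), 10 mm thick, 24 mm tall, spanning 111 to 135 mm above the worktop; it can be pinched from above and turned, or pushed round.
- catch (a joint): Travel in m of the hidden safety catch, 0 (out, holding) to 0.012 (pushed fully in, toward carrier +x). Needs about 3 N; it stays where it is pushed. It frees the lid from about 0.008. It may start up to 0.002 in.
- catch_pad (a point): Centre of the front face of the catch's orange push pad (44 mm wide along carrier y, 66 to 84 mm above the worktop), facing carrier -x. Catch out: at carrier (-103, 65, 75) mm, hidden 3 mm behind the front edge of the shut lid, 13 mm before the front wall. With the lid at its stop the lid's edge is about 75 mm above and 9 mm behind it: reach it from the front and above.
- plate_left_0: Bystander: a loose round culture dish, 93 mm across, 16 mm high, flat on the worktop to the right in front of the carrier. Origin: centre of its underside.
- forceps: Bystander: steel forceps, 130 mm long, 12 mm wide, 10 mm high, lying on the worktop to the right of the dish. Origin: centre of the underside.
- marker_0: Bystander: a white marker with a blue cap, 131 mm long, 11 mm thick, lying on the worktop to the left of the carrier. Origin: centre of the underside.

How it is judged:
By the outcome, as a careful person would: the job done as asked, in the order asked, and still so for the second after the job is handed in, with the robot touching nothing.
It also fails if it takes over 72 s, if anything falls off the work surface, if the arm or the gripper's body presses on something with over 40 N, if the wrist force passes 120 N, or if a joint passes its speed limit or range.

## Robot

A 6-joint arm with a two-finger parallel gripper is mounted at the origin on a cart in front of the work surface, level with it; the furniture and walls round the work are solid. World frame = base frame: x ahead of the robot, y to its left, z up, the work surface at z = 0. Lengths are in m, angles in degrees, forces in N, time in s.
With the tool pointing down it reaches from about 0.25 to 0.775 m from the base axis. Payload 4 kg.
Tool frame: the origin (TCP) lies on the centre line of the jaws, within the pads' length; the fingertips stand robot.tip_extent ahead of it and the grasp point (between the pads) lies 2 mm behind it (robot.tip_extent is the distance from the TCP to the fingertips, in m); x points along the fingers, y is the direction in which the jaws open and shut, and the axes are right-handed (so a half turn about x gives the same grasp; the last joint's range is limited). The gripper opens to 94 mm and grips with 3 to 60 N. Pads are 16 mm wide; open, the fingers measure 119 mm over their backs; the gripper's body (75 mm by 177 mm) begins 78 mm behind the grasp point.
Start: joints at [69.551, 4.996, 78.535, -0, 96.463, -5.907], TCP at [0.138, 0.532, 0.223] pointing down, gripper open.
Joint ranges: [-177.83, 177.83], [-43.37, 116.18], [15.69, 146.23], [-61.86, 241.86], [9.47, 152.12], [-147.06, 147.06]. Speed limits (degrees/s): [159.86, 159.86, 180, 180, 180, 180].

## Interface

Orientations are given as [roll, pitch, yaw] about the fixed x, y, z axes, in that order (R = Rz(yaw) Ry(pitch) Rx(roll)).
In Python, from station import robot gives the robot as it stands. The module is installed in compiled form; this text tells all that it offers.
- The arm moves only by the tool move_arm, never from a script. Its argument "plan" is a list of rows, each a list of 4 numbers: the shift along the tool's x, y, z in cm, then the turn about the tool's x in rad. In form: [[tx, ty, tz, spin], ...]. A call has exactly 8 rows; each row shifts and turns the pose as measured when the row begins, along the tool's axes as they then stand; what a row does not reach is not made up. A row lasts 1/8 s, in which the tool goes at most 62.5 mm and 10.7 degrees, less where a joint would pass 70% of its speed; a pose out of reach is approached as far as the arm can. A call is refused whole if a number of a shift passes 6.25 or a number of a turn 0.188, either way. A call with a gripper value outside its range is refused whole. "grip" is the opening, from 0 (shut) to 1 (fully open), set as the call begins (left out, the last holds). The fingers move at their own pace and stop on an object; the grip force is fixed at half the most. Time passes only in rows, so rows that do not move let the fingers close, or fill a call up. It gives the time, the measured TCP pose, the force and the opening at its end, in the units of the state.
- robot.get_state(): the state, without advancing time (a new reading comes with each control period).
- robot.get_image(name): name is "scene" or "side" or "wrist"; returns the picture (384x512x3 uint8, red, green, blue); there is no depth.
- robot.calibration(name): a dict with "fx", "fy", "cx", "cy" (pixels), "R" (3x3) and "t" (3): a world point X has camera coordinates R X + t. Camera axes: x right, y down, z forward; pixel columns grow to the right and rows downward; lengths in m; the calibration is good to about 2 mm. A picture is of the moment at which its call begins: read the wrist's pose just before it. calibration takes no time and is no camera call; for the wrist camera it gives the pose at the moment of the call.
- robot.finish_job(): hands the job in, once; it reports no verdict.
The state is a dict: "time_s": time; "joint_pos": joint angles; "dq": joint speeds; "joint_efforts": joint torques, N m; "position": TCP position; "tcp_rot": TCP orientation; "contact_force": force on the tool from outside, world axes, zero at the start; "moment": the same for the moment, N m; "opening": finger opening in m.
Only numpy, scipy, OpenCV 4.12 (cv2) and the standard library are available. Lean on these libraries where they do the work, as an engineer would, in place of code of your own. Each camera call takes 0.05 s, during which the arm holds its last target. There are 200 camera calls.

## Working session

There is one attempt and no reset: what is moved stays moved. The work goes in short steps, Python scripts to look and compute and a tool call to move; the robot and the scene stay as the last step left them, time stands still between calls to the robot, and variables do not carry over. Pictures are saved under pics/ and viewed, about 8 in all and at most 12, crops included, and the job is handed in when it is done.

Besides the shell and the picture viewer there is one more tool, called after "Call:" by a JSON object that holds its "fn" and its "kwargs", one argument or row to a line. move_arm: Moves the arm, as the interface text tells. Its arguments: {"type":"object","properties":{"plan":{"type":"array","items":{"type":"array","items":{"type":"number"}}},"grip":{"type":"number"}},"required":["plan"]}

```bash
mkdir -p pics; python3 - <<'E'
from station import robot
import cv2, numpy as np
s=robot.get_state(); print({k:np.round(v,3).tolist() for k,v in s.items()}, robot.tip_extent)
ims=[]
for n in ["scene","side"]:
    c=robot.calibration(n); print(n,c)
    im=robot.get_image(n)[:,:,::-1]; cv2.imwrite(f"pics/{n}0.png",im); ims.append(im)
E
```

```text
{'time_s': 0.0, 'joint_pos': [69.552, 5.041, 78.622, -0.001, 96.464, -5.908], 'dq': [0.002, -0.024, -0.004, -0.047, -0.058, 0.052], 'joint_efforts': [-0.0, -34.018, -30.243, 0.072, 0.033, -0.0], 'position': [0.138, 0.532, 0.221], 'tcp_rot': [-95.35, 89.873, -109.89], 'contact_force': [-0.233, -0.022, 0.895], 'moment': [0.016, -0.002, 0.045], 'opening': 0.094} 0.017
scene {'fx': 435.01274784568744, 'fy': 435.01274784568744, 'cx': 255.6424644285111, 'cy': 187.39281582316713, 'R': array([[ 0.7626439 , -0.64644487,  0.02198448],
       [-0.27391932, -0.35357361, -0.89440142],
       [ 0.58595434,  0.67608781, -0.4467245 ]]), 't': array([-0.23605052,  0.32792767,  0.76425197])}
side {'fx': 444.74275622482406, 'fy': 444.74275622482406, 'cx': 261.6914486112407, 'cy': 195.73736729578312, 'R': array([[-0.9494648 , -0.31286408, -0.02515291],
       [-0.09927097,  0.37535144, -0.92155118],
       [ 0.29776144, -0.87248345, -0.3874413 ]]), 't': array([0.57217049, 0.05841917, 1.73516677])}
```

View pics/scene0.png

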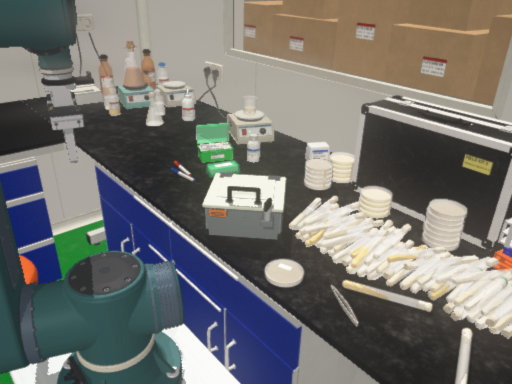

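View pics/side0.png

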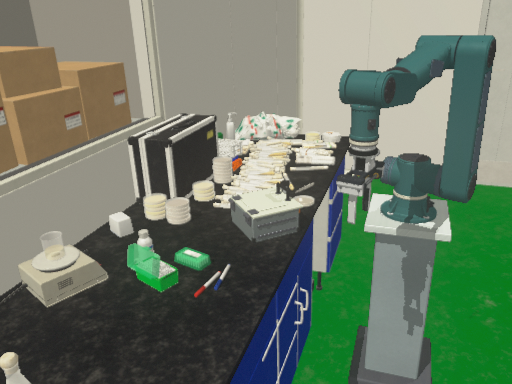

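The scene view shows the carrier at about (205–287, 173–237), with the handle, the latch fin (~268,205) and the orange pad (~217,212) on the face toward the robot. I'll enlarge it to pick out the corners.

```bash
python3 - <<'E'
import cv2, numpy as np
a=cv2.imread("pics/scene0.png")[165:245,195:295]; b=cv2.imread("pics/side0.png")[182:242,220:320]
a=cv2.resize(a,None,fx=6,fy=6,interpolation=cv2.INTER_CUBIC)[:, :]
b=cv2.resize(b,None,fx=6,fy=6,interpolation=cv2.INTER_CUBIC)
cv2.imwrite("pics/a.png",a)
E
```

```text
(no output)
```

View pics/a.png

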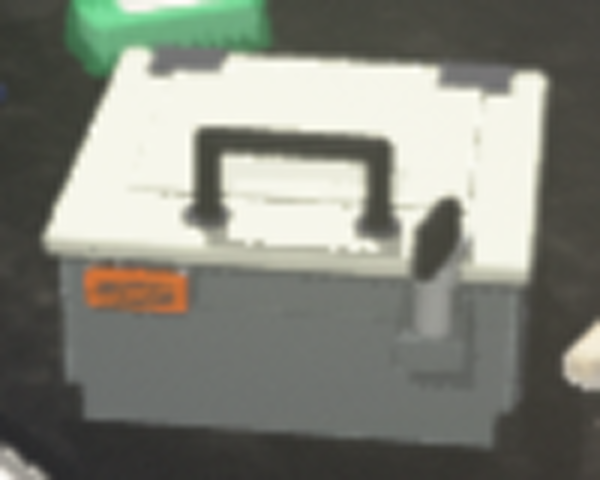

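```bash
cat >h.py <<'E'
import numpy as np
from station import robot
def proj(c,P):
    q=P@c["R"].T+c["t"]; return np.c_[c["fx"]*q[:,0]/q[:,2]+c["cx"],c["fy"]*q[:,1]/q[:,2]+c["cy"]]
def c2w(p,P):
    P=np.atleast_2d(P)/1000.; c,s=np.cos(p[2]),np.sin(p[2])
    return np.c_[p[0]+c*P[:,0]-s*P[:,1],p[1]+s*P[:,0]+c*P[:,1],P[:,2]]
E
python3 - <<'E'
from h import *
from scipy.optimize import least_squares
uv=np.array([(45,240),(530,270),(547,75),(125,47),(295,142),(437,240),(135,290)])
uv=(uv+.5)/6-.5+[195,165]
P=np.array([(-106,104,102),(-106,-104,102),(90,-104,102),(90,104,102),(-80,0,140),(-124,-65,122.5),(-103,65,75)])
c=robot.calibration("scene")
f=lambda p:(proj(c,c2w(p,P))-uv).ravel()
for y0 in(0,.8,1.5,-.8):
    r=least_squares(f,[.3,.3,y0],loss="soft_l1"); print(r.x,np.degrees(r.x[2]),r.cost)
    if r.cost<50: print(np.round(f(r.x).reshape(-1,2),1)); print(c2w(r.x,P)); np.save("pose.npy",r.x)
E
```

```text
[0.5057685  0.27212955 0.77074915] 44.16067317236617 0.6887896066644974
[[-0.3 -0.6]
 [ 0.2 -0.2]
 [ 0.1 -0.4]
 [ 0.1 -0. ]
 [-0.2  0.5]
 [ 0.   0.1]
 [ 0.2  0.6]]
[[0.35727129 0.27289068 0.102     ]
 [0.50217925 0.12367378 0.102     ]
 [0.64278749 0.26022166 0.102     ]
 [0.49787953 0.40943856 0.102     ]
 [0.44837738 0.21639572 0.14      ]
 [0.46209601 0.13911183 0.1225    ]
 [0.3865937  0.24700253 0.075     ]]
[0.5057685  0.27212955 0.77074915] 44.16067327392006 0.6887896066644763
[[-0.3 -0.6]
 [ 0.2 -0.2]
 [ 0.1 -0.4]
 [ 0.1 -0. ]
 [-0.2  0.5]
 [ 0.   0.1]
 [ 0.2  0.6]]
[[0.35727129 0.27289068 0.102     ]
 [0.50217925 0.12367378 0.102     ]
 [0.64278749 0.26022166 0.102     ]
 [0.49787953 0.40943856 0.102     ]
 [0.44837738 0.21639572 0.14      ]
 [0.46209601 0.13911183 0.1225    ]
 [0.3865937  0.24700253 0.075     ]]
[0.5057685  0.27212955 0.77074915] 44.16067328775824 0.6887896066644799
[[-0.3 -0.6]
 [ 0.2 -0.2]
 [ 0.1 -0.4]
 [ 0.1 -0. ]
 [-0.2  0.5]
 [ 0.   0.1]
 [ 0.2  0.6]]
[[0.35727129 0.27289068 0.102     ]
 [0.50217925 0.12367378 0.102     ]
 [0.64278749 0.26022166 0.102     ]
 [0.49787953 0.40943856 0.102     ]
 [0.44837738 0.21639572 0.14      ]
 [0.46209601 0.13911183 0.1225    ]
 [0.3865937  0.24700253 0.075     ]]
[0.5057685  0.27212955 0.77074915] 44.16067328062146 0.6887896066645014
[[-0.3 -0.6]
 [ 0.2 -0.2]
 [ 0.1 -0.4]
 [ 0.1 -0. ]
 [-0.2  0.5]
 [ 0.   0.1]
 [ 0.2  0.6]]
[[0.35727129 0.27289068 0.102     ]
 [0.50217925 0.12367378 0.102     ]
 [0.64278749 0.26022166 0.102     ]
 [0.49787953 0.40943856 0.102     ]
 [0.44837738 0.21639572 0.14      ]
 [0.46209601 0.13911183 0.1225    ]
 [0.3865937  0.24700253 0.075     ]]
```

```bash
cat >>h.py <<'E'
from scipy.spatial.transform import Rotation as Ro
p=np.load("pose.npy")
def tool():
    s=robot.get_state(); return s,Ro.from_euler("xyz",s["tcp_rot"],degrees=True).as_matrix()
def info(target_w=None,jaw_dir_deg_carrier=None):
    s,R=tool(); y=R[:,1]; d=(np.degrees(np.arctan2(y[1],y[0])-p[2])+180)%360-180
    print("t",round(s["time_s"],2),"pos",np.round(s["position"],4),"jaw in carrier deg",round(d,1),"toolx",np.round(R[:,0],3),"q",np.round(s["joint_pos"],1),"F",np.round(s["contact_force"],1),"op",round(s["opening"],4))
    pc=np.array(s["position"])-[p[0],p[1],0]; c,n=np.cos(p[2]),np.sin(p[2])
    print("carrier pos mm",np.round(1000*np.array([c*pc[0]+n*pc[1],-n*pc[0]+c*pc[1],pc[2]]),1))
    if target_w is not None: print("shift tool cm",np.round(100*R.T@(np.array(target_w)-s["position"]),2))
    if jaw_dir_deg_carrier is not None: print("spin rad",round(np.radians((d-jaw_dir_deg_carrier+90)%180-90),3))
E
python3 - <<'E'
from h import *
info(c2w(p,(-124,-65,225))[0],90)
E
```

```text
t 0.1 pos [0.1379 0.5319 0.2214] jaw in carrier deg 31.3 toolx [-0.001 -0.002 -1.   ] q [69.6  5.  78.6 -0.  96.5 -5.9] F [ 0.  -0.8 -0.7] op 0.0941
carrier pos mm [-82.9 442.6 221.4]
shift tool cm [ -0.3  -29.89  41.24]
spin rad -1.025
```

Call:
{"fn": "move_arm", "kwargs": {
  "plan": [
    [0,-3.3,4.6,0],
    [0,-3.3,4.6,0],
    [0,-3.3,4.6,0],
    [0,-3.3,4.6,0],
    [0,-3.3,4.6,0],
    [0,-3.3,4.6,0],
    [0,-3.3,4.6,0],
    [0,-3.3,4.6,0]
  ],
  "grip": 0.5
}}

```text
time_s: 1.1
position: [0.4334, 0.176, 0.2173]
tcp_rot: [-111.4, 89.6, -125.4]
contact_force: [0.9, 1.0, 0.8]
opening: 0.0472
```

Call:
{"fn": "move_arm", "kwargs": {
  "plan": [
    [0,0,0,-0.17],
    [0,0,0,-0.17],
    [0,0,0,-0.17],
    [0,0,0,-0.17],
    [0,0,0,-0.17],
    [0,0,0,-0.17],
    [0,0,0,0],
    [0,0,0,0]
  ]
}}

```text
time_s: 2.1
position: [0.4339, 0.1704, 0.2122]
tcp_rot: [168.3, 89.0, -146.2]
contact_force: [-0.0, 0.6, 0.7]
opening: 0.0471
```

```bash
python3 - <<'E'
from h import *
import cv2
info(c2w(p,(-124,-65,200))[0],90)
im=robot.get_image("wrist")[:,:,::-1].copy(); c=robot.calibration("wrist")
print(proj(c,c2w(p,[(-124,-65,135),(-124+18,-65,135),(-80,0,140),(-106,-104,102),(-106,104,102)])).round(0).tolist())
cv2.imwrite("pics/w1.png",im)
E
```

```text
t 2.1 pos [0.4339 0.1704 0.2122] jaw in carrier deg 91.4 toolx [-0.014 -0.009 -1.   ] q [  14.7   -5.    89.7   -0.3   96.2 -120.9] F [-0.   0.6  0.7] op 0.0471
carrier pos mm [-122.5  -22.9  212.2]
shift tool cm [ 1.21 -4.21 -0.23]
spin rad 0.024
[[205.0, 209.0], [206.0, 229.0], [283.0, 262.0], [170.0, 215.0], [391.0, 220.0]]
```

View pics/w1.png

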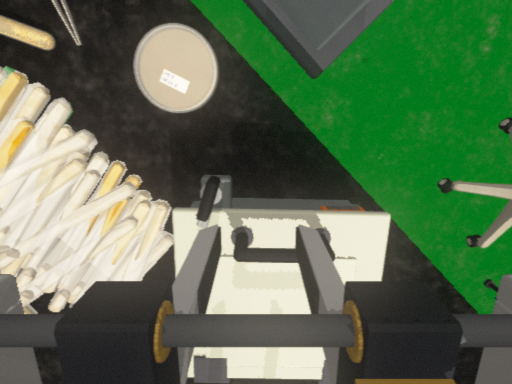

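```bash
python3 - <<'E'
from h import *
import cv2
from scipy.optimize import least_squares
c=robot.calibration("wrist"); print("cam pos",-c["R"].T@c["t"],c["fx"],c["cy"])
uv=np.array([(173,209),(390,213),(283,255),(209,198)])
P=np.array([(-106,-104,102),(-106,104,102),(-80,0,140),(-124,-65,130)])
f=lambda q:(proj(c,c2w(q,P))-uv).ravel()
r=least_squares(f,p); print(p,r.x,np.degrees(r.x[2]));print(f(r.x).reshape(-1,2).round(1))
w=c2w(p,(-124,-65,135))
im=cv2.imread("pics/w1.png")[165:245,160:240]
print(c2w(p,(-124,-65,135)),c2w(r.x,(-124,-65,135)))
im=cv2.resize(im,None,fx=6,fy=6,interpolation=cv2.INTER_CUBIC); cv2.imwrite("pics/w1c.png",im)
E
```

```text
cam pos [0.3771008  0.11272791 0.37546845] 307.6338451102835 193.53255151226065
[0.5057685  0.27212955 0.77074915] [0.50065239 0.26808292 0.7666218 ] 43.92419344770817
[[-2.3 -0.9]
 [ 2.6  0.7]
 [ 1.2 -0.3]
 [-1.4  1. ]]
[[0.46209601 0.13911183 0.135     ]] [[0.45643126 0.13524659 0.135     ]]
```

View pics/w1c.png

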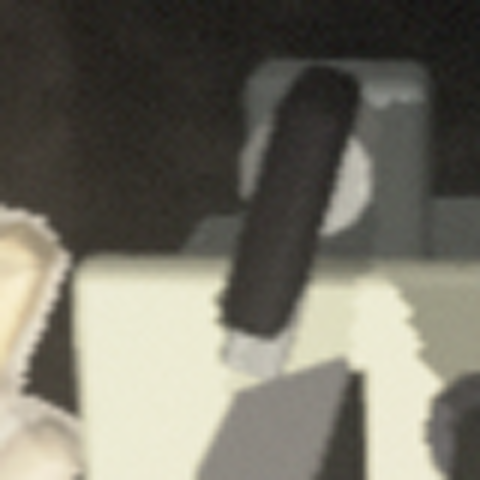

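```bash
python3 - <<'E'
import cv2
b=cv2.imread("pics/side0.png")[182:242,222:312]
cv2.imwrite("pics/b.png",cv2.resize(b,None,fx=8,fy=8,interpolation=cv2.INTER_CUBIC))
E
```

```text
(no output)
```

View pics/b.png

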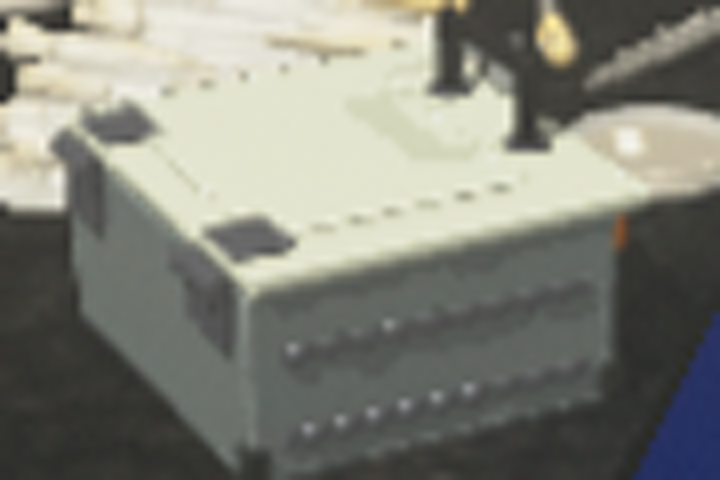

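```bash
python3 - <<'E'
from h import *
from scipy.optimize import least_squares
c1=robot.calibration("scene");c2=robot.calibration("side");c3=robot.calibration("wrist")
u1=np.array([(45,240),(530,270),(547,75),(125,47),(295,142),(135,290)]);u1=(u1+.5)/6-.5+[195,165]
P1=np.array([(-106,104,102),(-106,-104,102),(90,-104,102),(90,104,102),(-80,0,140),(-103,65,75)])
u2=np.array([(655,187),(245,285),(68,128),(245,470)]);u2=(u2+.5)/8-.5+[222,182]
P2=np.array([(-106,104,102),(90,104,102),(90,-104,102),(90,100,0)])
u3=np.array([(173,209),(390,213),(283,255),(209,198)])
P3=np.array([(-106,-104,102),(-106,104,102),(-80,0,140),(-124,-65,130)])
f2=lambda q:(proj(c2,c2w(q,P2))-u2).ravel()
r=least_squares(f2,p);print("side",r.x,f2(r.x).round(1))
fa=lambda q:np.r_[(proj(c1,c2w(q,P1))-u1).ravel()*3,f2(q)*4,(proj(c3,c2w(q,P3))-u3).ravel()]
r=least_squares(fa,p);print("all",r.x,np.degrees(r.x[2]),fa(r.x).round(1)); np.save("pose.npy",r.x)
print(c2w(r.x,(-124,-65,135)))
E
```

```text
side [0.50388703 0.27273384 0.75494137] [-0.2  0.1  0.  -0.8 -0.4 -2.4  0.5  2.4]
all [0.50377058 0.26938674 0.75859546] 43.46431825368213 [ -2.2  -0.8  -0.5   2.    1.8   0.8   1.6   0.8  -1.6   3.1  -0.8   3.3
   0.4  -1.3   2.1  -4.9  -0.4 -10.7   4.1   7.9  -2.6   1.4   1.6   4.7
   0.3   3.1  -1.6   4.1]
[[0.45848469 0.13690962 0.135     ]]
```

```bash
python3 - <<'E'
from h import *
info(c2w(p,(-124,-65,172))[0],75)
E
```

```text
t 2.15 pos [0.4339 0.1704 0.2122] jaw in carrier deg 92.1 toolx [-0.014 -0.009 -1.   ] q [  14.7   -5.    89.7   -0.3   96.2 -120.9] F [ 0.1 -0.7  0.4] op 0.047
carrier pos mm [-118.8  -23.7  212.2]
shift tool cm [ 4.02 -4.12 -0.6 ]
spin rad 0.298
```

Call:
{"fn": "move_arm", "kwargs": {
  "plan": [
    [0,-2.0,-0.3,0],
    [0,-2.0,-0.3,0],
    [2.0,0,0,0],
    [2.0,0,0,0],
    [0,0,0,0.15],
    [0,0,0,0.15],
    [0,0,0,0],
    [0,0,0,0]
  ]
}}

```text
time_s: 3.15
position: [0.4583, 0.1368, 0.1706]
tcp_rot: [-174.5, 89.0, -147.1]
contact_force: [-0.5, -0.0, 0.2]
opening: 0.047
```

```bash
python3 - <<'E'
from h import *
import cv2
info(c2w(p,(-124,-65,131))[0],75)
im=robot.get_image("wrist")[:,:,::-1].copy(); c=robot.calibration("wrist")
s,R=tool(); T=s["position"]
pts=[T+R@[.017,.0235,0],T+R@[.017,-.0235,0],T+R@[.037,0,0],T+R@[.04,0,.018],T+R@[.04,0,-.018]]
print(proj(c,np.array(pts)).round(0).tolist(), proj(c,c2w(p,(-124,-65,135))).round(0))
cv2.imwrite("pics/w2.png",cv2.resize(im[120:360,100:400],None,fx=2.4,fy=2.4))
E
```

```text
t 3.15 pos [0.4583 0.1368 0.1706] jaw in carrier deg 73.9 toolx [-0.014 -0.009 -1.   ] q [  10.1   -2.6   92.1   -0.4   91.3 -107.3] F [-0.5 -0.   0.2] op 0.047
carrier pos mm [-124.2  -65.   170.6]
shift tool cm [3.96 0.01 0.09]
spin rad -0.019
[[295.0, 242.0], [221.0, 242.0], [258.0, 229.0], [258.0, 251.0], [258.0, 203.0]] [[258. 231.]]
```

View pics/w2.png

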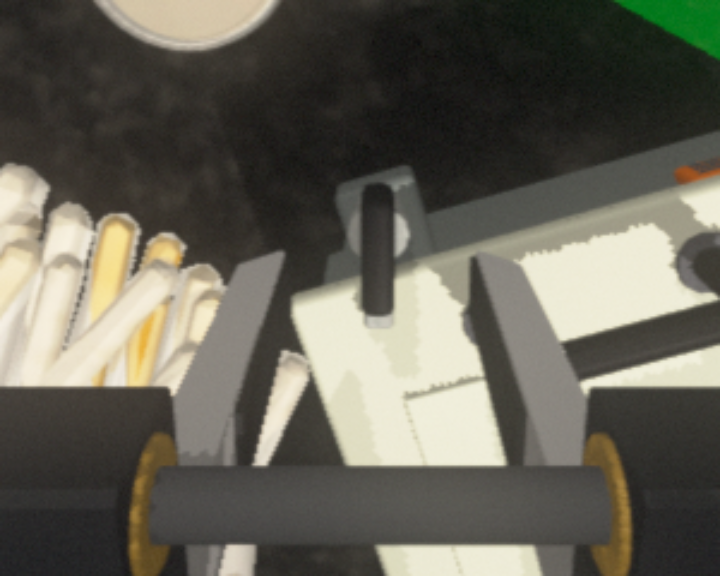

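Call:
{"fn": "move_arm", "kwargs": {
  "plan": [
    [1.0,0,-0.2,0],
    [1.0,0,0,0],
    [1.0,0,0,0],
    [0.9,0,0,0],
    [0,0,0,0],
    [0,0,0,0],
    [0,0,0,0],
    [0,0,0,0]
  ]
}}

```text
time_s: 4.2
position: [0.4557, 0.1354, 0.1287]
tcp_rot: [-174.9, 89.0, -147.4]
contact_force: [0.1, 0.0, -0.2]
opening: 0.047
```

Call:
{"fn": "move_arm", "kwargs": {
  "plan": [
    [0,0,0,0],
    [0,0,0,0],
    [0,0,0,0],
    [0,0,0,0],
    [0,0,0,0],
    [0,0,0,0],
    [0,0,0,0],
    [0,0,0,0]
  ],
  "grip": 0
}}

```text
time_s: 5.2
position: [0.4564, 0.135, 0.1294]
tcp_rot: [-168.7, 89.1, -141.3]
contact_force: [0.5, -0.7, 0.6]
opening: 0.0096
```

```bash
python3 - <<'E'
from h import *
info(c2w(p,(-124,-65,131))[0],0)
E
```

```text
t 5.2 pos [0.4564 0.135  0.1294] jaw in carrier deg 74.0 toolx [-0.012 -0.01  -1.   ] q [  10.    -1.7   96.    -0.4   86.4 -107.5] F [ 0.5 -0.7  0.6] op 0.0096
carrier pos mm [-126.9  -64.9  129.4]
shift tool cm [-0.16  0.07  0.27]
spin rad 1.292
```

Call:
{"fn": "move_arm", "kwargs": {
  "plan": [
    [0,0,0,0.165],
    [0,0,0,0.165],
    [0,0,0,0.165],
    [0,0,0,0.165],
    [0,0,0,0.165],
    [0,0,0,0.165],
    [0,0,0,0.165],
    [0,0,0,0.165]
  ]
}}

```text
time_s: 6.2
position: [0.4573, 0.1393, 0.1294]
tcp_rot: [-131.4, 89.4, 178.1]
contact_force: [1.4, -0.8, -0.9]
opening: 0.01
```

```bash
python3 - <<'E'
from h import *
info(c2w(p,(-124,-65,131))[0],0)
E
```

```text
t 6.2 pos [0.4573 0.1393 0.1294] jaw in carrier deg -4.0 toolx [-0.01  0.   -1.  ] q [ 10.1  -1.7  96.    0.1  86.2 -29.4] F [ 1.4 -0.8 -0.9] op 0.01
carrier pos mm [-123.2  -62.4  129.4]
shift tool cm [-0.16 -0.06  0.26]
spin rad -0.07
```

Call:
{"fn": "move_arm", "kwargs": {
  "plan": [
    [0,0,0,-0.05],
    [0,0,0,0],
    [0,0,0,0],
    [0,0,0,0],
    [0,0,0,0],
    [0,0,0,0],
    [0,0,0,0],
    [0,0,0,0]
  ]
}}

```text
time_s: 7.2
position: [0.4571, 0.1392, 0.1294]
tcp_rot: [-134.0, 89.4, 178.2]
contact_force: [0.5, -0.1, -0.9]
opening: 0.01
```

Call:
{"fn": "move_arm", "kwargs": {
  "plan": [
    [0,0,0,0],
    [0,0,0,0],
    [0,0,0,0],
    [0,0,0,0],
    [-1.5,0,0,0],
    [-2.5,0,0,0],
    [-2.5,0,0,0],
    [0,0,0,0]
  ],
  "grip": 0.3
}}

```text
time_s: 8.2
position: [0.458, 0.1399, 0.1989]
tcp_rot: [-143.9, 89.5, 168.4]
contact_force: [0.1, 0.3, 0.2]
opening: 0.028
```

```bash
python3 - <<'E'
from h import *
import cv2
info(c2w(p,(-80,0,185))[0],0)
im=robot.get_image("wrist")[:,:,::-1].copy(); c=robot.calibration("wrist")
print(proj(c,c2w(p,[(-80,0,146),(-124,-65,135)])).round(0))
cv2.imwrite("pics/w3.png",im)
E
```

```text
t 8.2 pos [0.458  0.1399 0.1989] jaw in carrier deg -1.2 toolx [-0.009  0.002 -1.   ] q [ 10.1  -3.5  89.8   0.2  94.2 -32.2] F [0.1 0.3 0.2] op 0.028
carrier pos mm [-122.3  -62.5  198.9]
shift tool cm [ 1.41  4.1  -6.33]
spin rad -0.021
[[322. 134.]
 [260. 219.]]
```

View pics/w3.png

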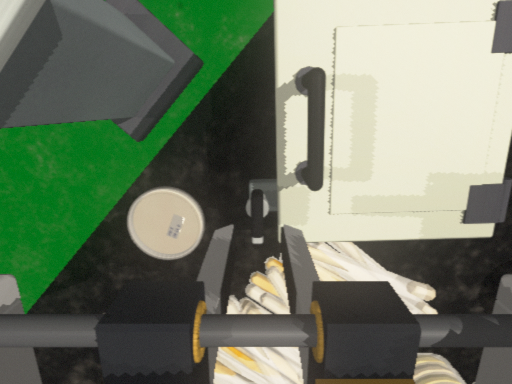

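Call:
{"fn": "move_arm", "kwargs": {
  "plan": [
    [0,2.0,-3.1,-0.02],
    [0,2.0,-3.1,0],
    [0,0,0,0],
    [0,0,0,0],
    [2.0,0,0,0],
    [2.0,0,0,0],
    [1.5,0,0,0],
    [0,0,0,0]
  ],
  "grip": 0.5
}}

```text
time_s: 9.25
position: [0.4423, 0.2084, 0.1357]
tcp_rot: [-120.6, 88.9, -167.6]
contact_force: [0.3, -0.2, -0.1]
opening: 0.0467
```

```bash
python3 - <<'E'
from h import *
info(c2w(p,(-80,0,138))[0],0)
E
```

```text
t 9.25 pos [0.4423 0.2084 0.1357] jaw in carrier deg -0.4 toolx [-0.018 -0.004 -1.   ] q [ 18.5  -0.1  93.7   0.1  87.4 -24.5] F [ 0.3 -0.2 -0.1] op 0.0467
carrier pos mm [-86.6  -2.  135.7]
shift tool cm [-0.23  0.66 -0.21]
spin rad -0.007
```

Call:
{"fn": "move_arm", "kwargs": {
  "plan": [
    [-0.2,0.5,-0.2,0],
    [0,0,0,0],
    [0,0,0,0],
    [0,0,0,0],
    [0,0,0,0],
    [0,0,0,0],
    [0,0,0,0],
    [0,0,0,0]
  ],
  "grip": 0
}}

```text
time_s: 10.25
position: [0.446, 0.2135, 0.1402]
tcp_rot: [-119.4, 89.1, -166.4]
contact_force: [0.5, -0.1, 0.2]
opening: 0.0112
```

```bash
python3 - <<'E'
from h import *
info(c2w(p,(-80,0,138))[0],0)
E
```

```text
t 10.25 pos [0.446  0.2135 0.1402] jaw in carrier deg -0.4 toolx [-0.015 -0.004 -1.   ] q [ 18.9   0.3  92.8   0.1  87.7 -24.1] F [ 0.5 -0.1  0.2] op 0.0112
carrier pos mm [-80.4  -0.9 140.2]
shift tool cm [ 0.22  0.04 -0.08]
spin rad -0.007
```

Call:
{"fn": "move_arm", "kwargs": {
  "plan": [
    [-0.55,0.17,0,0],
    [-0.55,0.18,0,0],
    [-0.55,0.2,0,0],
    [-0.54,0.22,0,0],
    [-0.53,0.24,0,0],
    [-0.52,0.26,0,0],
    [-0.5,0.27,0,0],
    [0,0,0,0]
  ]
}}

```text
time_s: 11.25
position: [0.4557, 0.2229, 0.1752]
tcp_rot: [-112.5, 88.4, -159.5]
contact_force: [-0.7, -1.4, -3.4]
opening: 0.0112
```

```bash
cat >>h.py <<'E'
def lid():
    s,_=tool(); pc=np.array(s["position"])-[p[0],p[1],0]; c,n=np.cos(p[2]),np.sin(p[2])
    x=1000*(c*pc[0]+n*pc[1])-90; z=1000*s["position"][2]+2-92
    print("lid angle est",round(np.arctan2(z,-x)-np.arctan2(48,170),3),"radius",round(np.hypot(x,z),1))
E
python3 - <<'E'
from h import *
info(None,0);lid()
E
```

```text
t 11.25 pos [0.4557 0.2229 0.1752] jaw in carrier deg -0.4 toolx [-0.026 -0.01  -1.   ] q [ 19.7   1.5  87.6  -0.   92.5 -23.4] F [-0.7 -1.4 -3.4] op 0.0112
carrier pos mm [-66.9  -0.7 175.2]
spin rad -0.008
lid angle est 0.222 radius 178.5
```

Call:
{"fn": "move_arm", "kwargs": {
  "plan": [
    [-0.45,0.25,0,0],
    [-0.45,0.25,0,0],
    [-0.35,0.2,0,0],
    [0,0,0,0],
    [0,0,0,0],
    [0,0,0,0],
    [0,0,0,0],
    [0,0,0,0]
  ]
}}

```text
time_s: 12.25
position: [0.4609, 0.228, 0.1882]
tcp_rot: [-112.8, 88.4, -159.7]
contact_force: [-0.4, -1.8, -5.7]
opening: 0.0111
```

```bash
python3 - <<'E'
from h import *
info(None,0);lid()
E
```

```text
t 12.25 pos [0.4609 0.228  0.1882] jaw in carrier deg -0.4 toolx [-0.027 -0.01  -1.   ] q [ 20.    2.2  85.4  -0.   94.1 -23. ] F [-0.4 -1.8 -5.7] op 0.0111
carrier pos mm [-59.6  -0.6 188.2]
spin rad -0.008
lid angle est 0.305 radius 178.9
```

Call:
{"fn": "move_arm", "kwargs": {
  "plan": [
    [-0.3,0.18,0,0],
    [0,0,0,0],
    [0,0,0,0],
    [0,0,0,0],
    [0,0,0,0],
    [0,0,0,0],
    [0,0,0,0],
    [0,0,0,0]
  ]
}}

```text
time_s: 13.25
position: [0.4618, 0.2288, 0.1902]
tcp_rot: [-111.9, 88.2, -158.9]
contact_force: [-1.5, -1.7, -6.7]
opening: 0.011
```

```bash
python3 - <<'E'
from h import *
info(None,0);lid()
E
```

```text
t 13.25 pos [0.4618 0.2288 0.1902] jaw in carrier deg -0.4 toolx [-0.029 -0.011 -1.   ] q [ 20.1   2.4  85.   -0.   94.4 -22.9] F [-1.5 -1.7 -6.7] op 0.011
carrier pos mm [-58.4  -0.6 190.2]
spin rad -0.008
lid angle est 0.319 radius 179.0
```

Call:
{"fn": "move_arm", "kwargs": {
  "plan": [
    [0,0,0,0],
    [0,0,0,0],
    [0,0,0,0],
    [0,0,0,0],
    [0,0,0,0],
    [-3,0,0,0],
    [-4,0,0,0],
    [-4,0,0,0]
  ],
  "grip": 0.4
}}

```text
time_s: 14.25
position: [0.466, 0.2316, 0.3053]
tcp_rot: [-119.6, 88.7, -166.5]
contact_force: [0.5, 0.6, -0.1]
opening: 0.0374
```

```bash
python3 - <<'E'
from h import *
import cv2
info(None,90)
c=robot.calibration("scene"); cam=-c["R"].T@c["t"]; print("cam",cam)
for n,u,v in [("scale",250,142),("bottle",253,162),("wallfoot",300,132),("caseL",355,185),("caseR",500,248),("greenbox",215,162)]:
    d=c["R"].T@[(u-c["cx"])/c["fx"],(v-c["cy"])/c["fy"],1]; print(n,(cam-d*cam[2]/d[2]).round(2))
cv2.imwrite("pics/s1.png",robot.get_image("scene")[:,:,::-1])
E
```

```text
t 14.25 pos [0.466  0.2316 0.3053] jaw in carrier deg -0.4 toolx [-0.022 -0.005 -1.   ] q [ 20.1   2.1  72.3   0.2 106.9 -22.9] F [ 0.5  0.6 -0.1] op 0.0374
carrier pos mm [-53.5  -1.4 305.3]
spin rad 1.563
cam [-0.17796855 -0.55334851  0.6398985 ]
scale [0.92 0.75 0.  ]
bottle [0.79 0.58 0.  ]
wallfoot [1.17 0.71 0.  ]
caseL [0.94 0.22 0.  ]
caseR [ 0.94 -0.25  0.  ]
greenbox [0.68 0.67 0.  ]
```

View pics/s1.png

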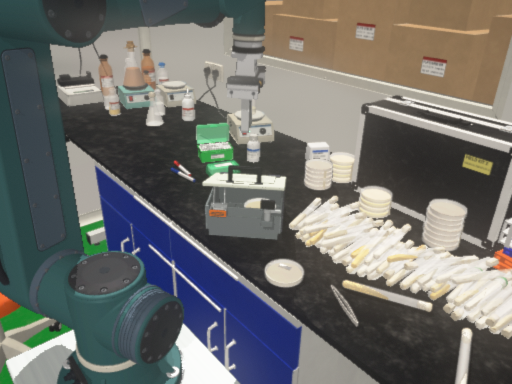

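Call:
{"fn": "move_arm", "kwargs": {
  "plan": [
    [0,0,-6,0],
    [0,0,-6,0],
    [0,4.5,0,0],
    [0,4.5,0,0],
    [0,4.5,0,0],
    [0,4.5,0,0],
    [0,4.5,0,0],
    [0,4.5,0,0]
  ],
  "grip": 0
}}

```text
time_s: 15.3
position: [0.5853, 0.5113, 0.3141]
tcp_rot: [-177.7, 89.7, 135.3]
contact_force: [0.6, 1.2, 0.5]
opening: 0.0005
```

```bash
python3 - <<'E'
from h import *
info(None,90)
E
```

```text
t 15.3 pos [0.5853 0.5113 0.3141] jaw in carrier deg -0.5 toolx [-0.004  0.004 -1.   ] q [ 36.8  39.9  21.5   0.4 118.7  -6. ] F [0.6 1.2 0.5] op 0.0005
carrier pos mm [225.6 119.5 314.1]
spin rad 1.562
```

Call:
{"fn": "move_arm", "kwargs": {
  "plan": [
    [0,3,0,0],
    [0,3,0,0],
    [0,3,0,0],
    [0,3,0,0],
    [0,0,0,0],
    [0,0,0,0],
    [0,0,0,0],
    [0,0,0,0]
  ]
}}

```text
time_s: 16.3
position: [0.6278, 0.5536, 0.275]
tcp_rot: [93.8, 86.3, 46.8]
contact_force: [-0.6, -0.9, -1.0]
opening: 0.0009
```

```bash
python3 - <<'E'
from h import *
info(None,90)
E
```

```text
t 16.3 pos [0.6278 0.5536 0.275 ] jaw in carrier deg -0.5 toolx [ 0.044  0.047 -0.998] q [ 37.3  46.3  15.7   0.7 114.3  -5.4] F [-0.6 -0.9 -1. ] op 0.0009
carrier pos mm [285.5 121.  275. ]
spin rad 1.562
```

Call:
{"fn": "move_arm", "kwargs": {
  "plan": [
    [-1,3,0,0],
    [-1,3,0,0],
    [-1,3,0,0],
    [-1,3,0,0],
    [-1,3,0,0],
    [0,0,0,0],
    [0,0,0,0],
    [0,0,0,0]
  ]
}}

```text
time_s: 17.3
position: [0.6531, 0.5811, 0.2816]
tcp_rot: [90.5, 79.7, 43.4]
contact_force: [0.9, -0.0, -0.4]
opening: 0.0005
```

```bash
python3 - <<'E'
from h import *
info(None,90)
E
```

```text
t 17.3 pos [0.6531 0.5811 0.2816] jaw in carrier deg -0.5 toolx [ 0.13   0.123 -0.984] q [ 37.6  46.2  15.7   1.1 107.8  -5. ] F [ 0.9 -0.  -0.4] op 0.0005
carrier pos mm [322.8 123.6 281.6]
spin rad 1.562
```

Call:
{"fn": "move_arm", "kwargs": {
  "plan": [
    [-1.0,-5.2,0.6,0],
    [-1.0,-5.2,0.6,0],
    [-1.0,-5.2,0.6,0],
    [-1.0,-5.2,0.6,0],
    [-1.0,-5.2,0.6,0],
    [-1.0,-5.2,0.6,0],
    [-1.0,-5.2,0.6,0],
    [-1.0,-5.2,0.6,0]
  ]
}}

```text
time_s: 18.3
position: [0.375, 0.2554, 0.2766]
tcp_rot: [90.2, 80.2, 43.2]
contact_force: [-0.2, -0.0, 0.6]
opening: 0.0004
```

```bash
python3 - <<'E'
from h import *
info(c2w(p,(-150,65,200))[0],90)
E
```

```text
t 18.3 pos [0.375  0.2554 0.2766] jaw in carrier deg -0.5 toolx [ 0.124  0.117 -0.985] q [ 24.8 -15.   91.4   3.1  94.2 -17.7] F [-0.2 -0.   0.6] op 0.0004
carrier pos mm [-103.1   78.4  276.6]
shift tool cm [ 6.75 -5.92  1.38]
spin rad 1.563
```

Call:
{"fn": "move_arm", "kwargs": {
  "plan": [
    [-0.6,-4.5,0.6,0],
    [0,0,0,-0.18],
    [0,0,0,-0.18],
    [0,0,0,-0.18],
    [0,0,0,-0.18],
    [0,0,0,-0.18],
    [0,0,0,-0.18],
    [0,0,0,-0.18]
  ]
}}

```text
time_s: 19.3
position: [0.3416, 0.2157, 0.2794]
tcp_rot: [13.9, 79.5, 41.3]
contact_force: [0.1, 0.4, -0.1]
opening: 0.0002
```

Call:
{"fn": "move_arm", "kwargs": {
  "plan": [
    [0,0,0,-0.18],
    [0,0,0,-0.14],
    [0,0,0,0],
    [0,0,0,0],
    [0,0,0,0],
    [0,0,0,0],
    [0,0,0,0],
    [0,0,0,0]
  ]
}}

```text
time_s: 20.3
position: [0.341, 0.2154, 0.2807]
tcp_rot: [-5.1, 79.3, 41.0]
contact_force: [-0.3, -0.2, 0.3]
opening: 0.0004
```

```bash
python3 - <<'E'
from h import *
info(c2w(p,(-140,65,87))[0],90)
E
```

```text
t 20.3 pos [0.341  0.2154 0.2807] jaw in carrier deg 92.5 toolx [ 0.14   0.121 -0.983] q [  21.2  -22.3   96.3    3.6   95.9 -114.1] F [-0.3 -0.2  0.3] op 0.0004
carrier pos mm [-155.3   72.8  280.7]
shift tool cm [19.33 -0.53 -2.1 ]
spin rad 0.043
```

Call:
{"fn": "move_arm", "kwargs": {
  "plan": [
    [0,-0.5,-2.4,0.04],
    [3.9,0,0,0],
    [3.9,0,0,0],
    [3.9,0,0,0],
    [3.9,0,0,0],
    [3.5,0,0,0],
    [0,0,0,0],
    [0,0,0,0]
  ]
}}

```text
time_s: 21.3
position: [0.3573, 0.2186, 0.0865]
tcp_rot: [-3.4, 79.0, 40.2]
contact_force: [-0.2, 0.2, 0.7]
opening: 0.0006
```

```bash
python3 - <<'E'
from h import *
import cv2
info(c2w(p,(-114,65,87))[0],90)
im=robot.get_image("wrist")[:,:,::-1].copy()
cv2.imwrite("pics/w4.png",im)
E
```

```text
t 21.3 pos [0.3573 0.2186 0.0865] jaw in carrier deg 90.1 toolx [ 0.146  0.123 -0.982] q [  20.8  -16.8  114.7    3.8   71.8 -113.7] F [-0.2  0.2  0.7] op 0.0006
carrier pos mm [-141.2   63.9   86.5]
shift tool cm [0.47 0.11 2.68]
spin rad 0.001
```

View pics/w4.png

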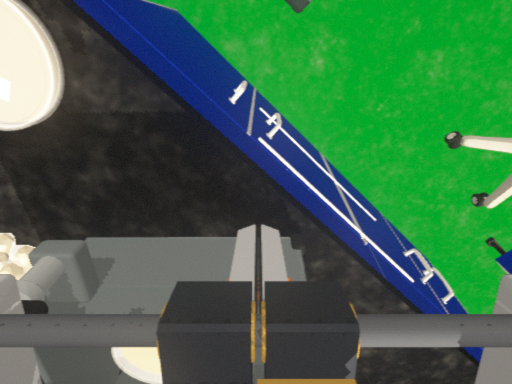

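```bash
python3 - <<'E'
from h import *
c=robot.calibration("wrist")
print(proj(c,c2w(p,[(-103,43,84),(-103,87,84),(-103,87,66),(-90,100,90),(-90,-100,90),(-124,-65,110)])).round(0).tolist())
import cv2
im=cv2.imread("pics/w4.png"); h=cv2.cvtColor(im,cv2.COLOR_BGR2HSV)
m=(h[...,0]>3)&(h[...,0]<18)&(h[...,1]>120)&(h[...,2]>60); m[:225]=0;m[300:]=0
v,u=np.nonzero(m); print(len(u),u.min(),u.max(),v.min(),v.max(), [ (r,u[v==r].min(),u[v==r].max()) for r in sorted(set(v))[::5]])
E
```

```text
[[225.0, 298.0], [293.0, 299.0], [290.0, 279.0], [313.0, 321.0], [6.0, 318.0], [20.0, 304.0]]
35 228 290 278 299 [(np.int64(278), np.int64(258), np.int64(289)), (np.int64(283), np.int64(258), np.int64(258)), (np.int64(294), np.int64(257), np.int64(258)), (np.int64(299), np.int64(257), np.int64(259))]
```

Call:
{"fn": "move_arm", "kwargs": {
  "plan": [
    [0.2,0,1.1,0],
    [0.2,0,1.1,0],
    [0.05,0,0.3,0],
    [0.05,0,0.3,0],
    [0.05,0,0.3,0],
    [0.05,0,0.3,0],
    [0,0,0,0],
    [0,0,0,0]
  ]
}}

```text
time_s: 22.35
position: [0.3845, 0.2434, 0.0902]
tcp_rot: [-4.1, 79.0, 39.5]
contact_force: [-2.0, -2.0, 1.1]
opening: 0.0005
```

```bash
python3 - <<'E'
from h import *
info(c2w(p,(-102,65,87))[0],90)
E
```

```text
t 22.35 pos [0.3845 0.2434 0.0902] jaw in carrier deg 90.1 toolx [ 0.148  0.122 -0.982] q [  22.9  -11.7  110.4    3.3   70.8 -111.6] F [-2.  -2.   1.1] op 0.0005
carrier pos mm [-104.4   63.2   90.2]
shift tool cm [0.36 0.19 0.18]
spin rad 0.001
```

Call:
{"fn": "move_arm", "kwargs": {
  "plan": [
    [0.1,0,0.25,0],
    [0.1,0,0.25,0],
    [0.1,0,0.25,0],
    [0,0,0,0],
    [0,0,0,0],
    [0,0,0,0],
    [0,0,0,0],
    [0,0,0,0]
  ]
}}

```text
time_s: 23.35
position: [0.3848, 0.2436, 0.0888]
tcp_rot: [-4.6, 80.0, 39.0]
contact_force: [-1.9, -2.0, 1.2]
opening: 0.0002
```

```bash
python3 - <<'E'
from h import *
info(c2w(p,(-102,65,87))[0],90)
E
```

```text
t 23.35 pos [0.3848 0.2436 0.0888] jaw in carrier deg 90.1 toolx [ 0.134  0.109 -0.985] q [  23.2  -10.8  109.6    2.8   71.6 -111.1] F [-1.9 -2.   1.2] op 0.0002
carrier pos mm [-104.1   63.1   88.8]
shift tool cm [0.21 0.19 0.17]
spin rad 0.002
```

Call:
{"fn": "move_arm", "kwargs": {
  "plan": [
    [0.1,0,0.6,0],
    [0.1,0,0.6,0],
    [0,0,0,0],
    [0,0,0,0],
    [0,0,0,0],
    [0,0,0,0],
    [0,0,0,0],
    [0,0,0,0]
  ]
}}

```text
time_s: 24.35
position: [0.3851, 0.2439, 0.0877]
tcp_rot: [-5.8, 81.8, 38.0]
contact_force: [-2.1, -2.8, 2.0]
opening: 0.0004
```

```bash
python3 - <<'E'
from h import *
info(c2w(p,(-102,65,87))[0],90)
E
```

```text
t 24.35 pos [0.3851 0.2439 0.0877] jaw in carrier deg 90.2 toolx [ 0.112  0.087 -0.99 ] q [  23.7   -9.4  108.4    2.1   73.1 -110.5] F [-2.1 -2.8  2. ] op 0.0004
carrier pos mm [-103.6   63.1   87.7]
shift tool cm [0.09 0.19 0.15]
spin rad 0.004
```

Call:
{"fn": "move_arm", "kwargs": {
  "plan": [
    [0,0,0,0],
    [0,0,0,0],
    [0,0,0,0],
    [0,0,0,0],
    [0,0,0,0],
    [0,0,0,0],
    [0.1,0,0.6,0],
    [0.1,0,0.8,0]
  ]
}}

```text
time_s: 25.35
position: [0.386, 0.2448, 0.0862]
tcp_rot: [-7.6, 83.8, 36.2]
contact_force: [-21.7, -21.2, 20.3]
opening: -0.0
```

```bash
python3 - <<'E'
from h import *
info(c2w(p,(-102,65,87))[0],90)
E
```

```text
t 25.35 pos [0.386  0.2448 0.0862] jaw in carrier deg 90.3 toolx [ 0.088  0.064 -0.994] q [  24.3   -7.7  106.9    1.3   74.7 -109.8] F [-21.7 -21.2  20.3] op -0.0
carrier pos mm [-102.3   63.2   86.2]
shift tool cm [-0.08  0.18  0.04]
spin rad 0.006
```

Call:
{"fn": "move_arm", "kwargs": {
  "plan": [
    [0,0,-2,0],
    [0,0,-2,0],
    [-4,0,0,0],
    [-4,0,0,0],
    [-4,0,0,0],
    [-4,0,0,0],
    [-4,0,0,0],
    [-1,0,0,0.1]
  ]
}}

```text
time_s: 26.35
position: [0.3421, 0.2067, 0.2985]
tcp_rot: [-1.0, 82.4, 37.0]
contact_force: [0.3, -0.3, 0.0]
opening: 0.0007
```

Call:
{"fn": "move_arm", "kwargs": {
  "plan": [
    [0,0,0,0.18],
    [0,0,0,0.18],
    [0,0,0,0.18],
    [0,0,0,0.18],
    [0,0,0,0.18],
    [0,0,0,0.18],
    [0,0,0,0.18],
    [0,0,0,0.18]
  ],
  "grip": 0.45
}}

```text
time_s: 27.35
position: [0.3511, 0.2139, 0.306]
tcp_rot: [83.8, 80.3, 36.7]
contact_force: [0.5, 0.1, -0.7]
opening: 0.0423
```

```bash
python3 - <<'E'
from h import *
info(c2w(p,(-58.5,-0.6,250))[0],0)
import cv2
cv2.imwrite("pics/w5.png",robot.get_image("wrist")[:,:,::-1])
E
```

```text
t 27.35 pos [0.3511 0.2139 0.306 ] jaw in carrier deg -0.5 toolx [ 0.135  0.1   -0.986] q [ 21.4 -20.2  92.    2.6  98.9 -20.9] F [ 0.5  0.1 -0.7] op 0.0423
carrier pos mm [-149.    64.8  306. ]
shift tool cm [7.16 8.04 6.33]
spin rad -0.008
```

View pics/w5.png

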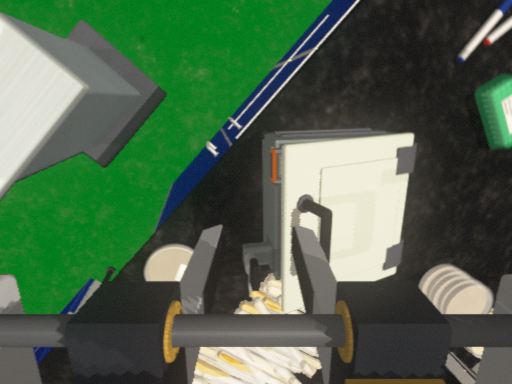

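Call:
{"fn": "move_arm", "kwargs": {
  "plan": [
    [1,4,3.15,0],
    [1,4,3.15,0],
    [0,0,0,0],
    [0,0,0,0],
    [0,0,0,0],
    [0,0,0,0],
    [0,0,0,0],
    [0,0,0,0]
  ]
}}

```text
time_s: 28.4
position: [0.4574, 0.2266, 0.3055]
tcp_rot: [83.0, 79.4, 36.5]
contact_force: [0.5, 0.3, 0.5]
opening: 0.0427
```

```bash
python3 - <<'E'
from h import *
info(c2w(p,(-58.5,-0.6,190))[0],0)
E
```

```text
t 28.4 pos [0.4574 0.2266 0.3055] jaw in carrier deg 0.2 toolx [ 0.148  0.11  -0.983] q [ 17.8  -7.9  82.5   3.4  95.4 -25.1] F [0.5 0.3 0.5] op 0.0427
carrier pos mm [-63.1   0.9 305.5]
shift tool cm [11.44 -1.67 -0.11]
spin rad 0.003
```

Call:
{"fn": "move_arm", "kwargs": {
  "plan": [
    [0,-1.7,0,0],
    [0,0,0,0],
    [3.5,0,0,0],
    [3.5,0,0,0],
    [2.5,0,0,0],
    [1.5,0,0,0],
    [0,0,0,0],
    [0,0,0,0]
  ]
}}

```text
time_s: 29.4
position: [0.4619, 0.2261, 0.1941]
tcp_rot: [82.4, 79.0, 35.8]
contact_force: [-0.4, 0.3, 0.2]
opening: 0.042
```

```bash
python3 - <<'E'
from h import *
info(c2w(p,(-58.5,-0.6,190))[0],0)
E
```

```text
t 29.4 pos [0.4619 0.2261 0.1941] jaw in carrier deg 0.1 toolx [ 0.155  0.112 -0.982] q [ 17.5  -7.2  94.4   3.5  82.3 -26.1] F [-0.4  0.3  0.2] op 0.042
carrier pos mm [-60.1  -2.6 194.1]
shift tool cm [ 0.43  0.09 -0.21]
spin rad 0.002
```

Call:
{"fn": "move_arm", "kwargs": {
  "plan": [
    [0.4,0.1,-0.2,0],
    [0,0,0,0],
    [0,0,0,0],
    [0,0,0,0],
    [0,0,0,0],
    [0,0,0,0],
    [0,0,0,0],
    [0,0,0,0]
  ],
  "grip": 0
}}

```text
time_s: 30.4
position: [0.4614, 0.2278, 0.1925]
tcp_rot: [81.7, 79.0, 35.1]
contact_force: [-1.1, -0.5, 0.4]
opening: 0.0112
```

```bash
python3 - <<'E'
from h import *
info(None,0);lid()
s,R=tool(); c,n=np.cos(p[2]),np.sin(p[2])
C=np.array([[c,n,0],[-n,c,0],[0,0,1]])
for th in np.arange(.32,1.6,.1):
    d=np.array([170*np.sin(th)+48*np.cos(th),0,170*np.cos(th)-48*np.sin(th)])*.1/10
    print(round(th,2),(R.T@(C.T@d)).round(2))
E
```

```text
t 30.4 pos [0.4614 0.2278 0.1925] jaw in carrier deg 0.1 toolx [ 0.156  0.109 -0.982] q [ 17.8  -7.1  94.5   3.3  82.1 -25.8] F [-1.1 -0.5  0.4] op 0.0112
carrier pos mm [-59.3  -1.1 192.5]
spin rad 0.002
lid angle est 0.326 radius 181.1
0.32 [-1.25  1.25  0.04]
0.42 [-1.12  1.37  0.03]
0.52 [-0.98  1.47  0.03]
0.62 [-0.83  1.56  0.03]
0.72 [-0.67  1.64  0.02]
0.82 [-0.5   1.69  0.02]
0.92 [-0.33  1.74  0.01]
1.02 [-0.15  1.76  0.01]
1.12 [0.02 1.77 0.  ]
1.22 [ 0.2   1.76 -0.  ]
1.32 [ 0.37  1.73 -0.01]
1.42 [ 0.55  1.68 -0.01]
1.52 [ 0.71  1.62 -0.02]
```

Call:
{"fn": "move_arm", "kwargs": {
  "plan": [
    [-0.4,0.4,0,0],
    [-0.4,0.4,0,0],
    [-0.4,0.42,0,0],
    [0,0,0,0],
    [0,0,0,0],
    [0,0,0,0],
    [0,0,0,0],
    [0,0,0,0]
  ]
}}

```text
time_s: 31.4
position: [0.4662, 0.2325, 0.2023]
tcp_rot: [81.5, 79.8, 34.9]
contact_force: [-0.7, -2.4, -4.7]
opening: 0.0109
```

```bash
python3 - <<'E'
from h import *
info(None,0);lid()
E
```

```text
t 31.4 pos [0.4662 0.2325 0.2023] jaw in carrier deg 0.1 toolx [ 0.145  0.102 -0.984] q [ 18.4  -5.9  92.2   2.9  83.9 -25.1] F [-0.7 -2.4 -4.7] op 0.0109
carrier pos mm [-52.7  -1.  202.3]
spin rad 0.001
lid angle est 0.392 radius 181.5
```

Call:
{"fn": "move_arm", "kwargs": {
  "plan": [
    [-0.6,0.67,0,0],
    [-0.57,0.7,0,0],
    [-0.53,0.72,0,0],
    [-0.5,0.75,0,0],
    [-0.46,0.77,0,0],
    [-0.42,0.8,0,0],
    [-0.38,0.82,0,0],
    [-0.34,0.84,0,0]
  ]
}}

```text
time_s: 32.4
position: [0.5059, 0.2711, 0.2532]
tcp_rot: [81.2, 80.0, 34.6]
contact_force: [-2.1, -5.9, -3.7]
opening: 0.0112
```

```bash
cat >>h.py <<'E'
def table(a,n,k):
    s,R=tool(); c,m=np.cos(p[2]),np.sin(p[2]); C=np.array([[c,m,0],[-m,c,0],[0,0,1]])
    for th in a+k*np.arange(n):
        d=np.array([170*np.sin(th)+48*np.cos(th),0,170*np.cos(th)-48*np.sin(th)])*k/10
        print(round(th,2),(R.T@(C.T@d)).round(2))
E
python3 - <<'E'
from h import *
info(None,0);lid();table(.8,16,.05)
E
```

```text
t 32.4 pos [0.5059 0.2711 0.2532] jaw in carrier deg 0.0 toolx [ 0.143  0.099 -0.985] q [ 21.2   0.5  80.3   2.3  89.4 -22. ] F [-2.1 -5.9 -3.7] op 0.0112
carrier pos mm [ 2.700e+00 -2.000e-01  2.532e+02]
spin rad 0.001
lid angle est 0.805 radius 185.1
0.8 [-0.28  0.84  0.01]
0.85 [-0.24  0.85  0.01]
0.9 [-0.2   0.86  0.01]
0.95 [-0.15  0.87  0.  ]
1.0 [-0.11  0.88  0.  ]
1.05 [-0.06  0.88  0.  ]
1.1 [-0.02  0.88  0.  ]
1.15 [ 0.02  0.88 -0.  ]
1.2 [ 0.07  0.88 -0.  ]
1.25 [ 0.11  0.88 -0.  ]
1.3 [ 0.16  0.87 -0.  ]
1.35 [ 0.2   0.86 -0.  ]
1.4 [ 0.24  0.85 -0.01]
1.45 [ 0.28  0.84 -0.01]
1.5 [ 0.33  0.82 -0.01]
1.55 [ 0.37  0.8  -0.01]
```

Call:
{"fn": "move_arm", "kwargs": {
  "plan": [
    [-0.15,0.84,0,0],
    [-0.1,0.85,0,0],
    [-0.1,0.86,0,0],
    [-0.05,0.87,0,0],
    [0,0.88,0,0],
    [0,0.88,0,0],
    [0.05,0.88,0,0],
    [0.1,0.88,0,0]
  ]
}}

```text
time_s: 33.4
position: [0.5579, 0.3217, 0.2775]
tcp_rot: [81.3, 79.6, 34.7]
contact_force: [-3.2, -3.9, -3.8]
opening: 0.0113
```

```bash
python3 - <<'E'
from h import *
info(None,0);lid();table(1.2,8,.05)
E
```

```text
t 33.4 pos [0.5579 0.3217 0.2775] jaw in carrier deg 0.1 toolx [ 0.148  0.103 -0.984] q [ 23.9   9.2  68.3   1.9  92.3 -19.2] F [-3.2 -3.9 -3.8] op 0.0113
carrier pos mm [ 75.3   0.7 277.5]
spin rad 0.001
lid angle est 1.217 radius 188.1
1.2 [ 0.07  0.88 -0.  ]
1.25 [ 0.12  0.88 -0.  ]
1.3 [ 0.16  0.87 -0.  ]
1.35 [ 0.2   0.86 -0.  ]
1.4 [ 0.25  0.85 -0.01]
1.45 [ 0.29  0.83 -0.01]
1.5 [ 0.33  0.82 -0.01]
1.55 [ 0.37  0.8  -0.01]
```

Call:
{"fn": "move_arm", "kwargs": {
  "plan": [
    [0.25,0.86,0,0],
    [0.3,0.86,0,0],
    [0.35,0.85,0,0],
    [0.4,0.84,0,0],
    [0.42,0.82,0,0],
    [0.45,0.8,0,0],
    [0,0,0,0],
    [0,0,0,0]
  ]
}}

```text
time_s: 34.4
position: [0.6007, 0.3633, 0.2735]
tcp_rot: [82.1, 79.0, 35.5]
contact_force: [-2.5, -4.8, -3.0]
opening: 0.011
```

```bash
python3 - <<'E'
from h import *
info(None,0);lid();table(1.5,2,.05)
import cv2
cv2.imwrite("pics/s2.png",robot.get_image("side")[:,:,::-1])
E
```

```text
t 34.4 pos [0.6007 0.3633 0.2735] jaw in carrier deg 0.1 toolx [ 0.155  0.111 -0.982] q [ 25.6  16.4  60.3   1.9  92.5 -17.5] F [-2.5 -4.8 -3. ] op 0.011
carrier pos mm [134.9   1.5 273.5]
spin rad 0.002
lid angle est 1.536 radius 188.9
1.5 [ 0.34  0.82 -0.01]
1.55 [ 0.38  0.8  -0.01]
```

View pics/s2.png

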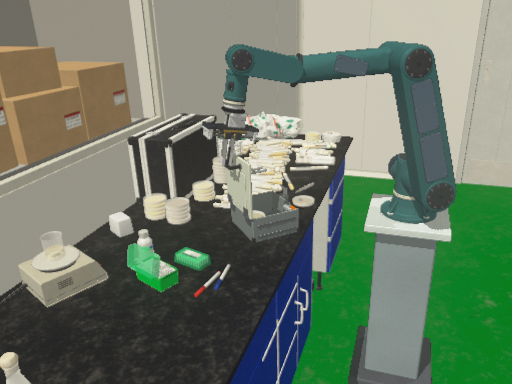

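Call:
{"fn": "move_arm", "kwargs": {
  "plan": [
    [0,0,0,0],
    [0,0,0,0],
    [0,0,0,0],
    [0,0,0,0],
    [0,0,0,0],
    [0,0,0,0],
    [0,0,0,0],
    [0,0,0,0]
  ],
  "grip": 0.28
}}

```text
time_s: 35.45
position: [0.6025, 0.368, 0.2807]
tcp_rot: [83.0, 77.9, 36.6]
contact_force: [-0.1, 0.2, -0.0]
opening: 0.0265
```

Call:
{"fn": "move_arm", "kwargs": {
  "plan": [
    [-1.5,0.3,0,0],
    [-1.5,0.35,0,0],
    [-2,0.5,0,0],
    [-3,0.7,0,0],
    [-3,0.7,0,0],
    [-3,0.7,0,0],
    [0,0,0,0],
    [0,0,0,0]
  ]
}}

```text
time_s: 36.45
position: [0.6016, 0.3727, 0.4368]
tcp_rot: [82.6, 77.4, 36.2]
contact_force: [-0.5, -0.3, -0.5]
opening: 0.0263
```

```bash
python3 - <<'E'
from h import *
info()
import cv2
a=robot.get_image("side")[:,:,::-1]; b=robot.get_image("scene")[:,:,::-1]
a=cv2.resize(a[120:250,200:330],None,fx=3,fy=3); b=cv2.resize(b[120:250,170:300],None,fx=3,fy=3)
cv2.imwrite("pics/f.png",np.hstack([a,b]))
E
```

```text
t 36.45 pos [0.6016 0.3727 0.4368] jaw in carrier deg 0.3 toolx [ 0.176  0.129 -0.976] q [ 26.2  20.8  35.9   2.3 110.9 -16.4] F [-0.5 -0.3 -0.5] op 0.0263
carrier pos mm [142.1   7.7 436.8]
```

```bash
python3 - <<'E'
from h import *
import cv2
c=robot.calibration("side"); old=cv2.imread("pics/side0.png").astype(int); new=robot.get_image("side")[:,:,::-1].astype(int)
d=(np.abs(new-old).sum(2)>40)
def poly(th):
    pts=[]
    for u in(0,-196):
        for w in(0,10):
            for y in(-104,104): pts.append((90+u*np.cos(th)+w*np.sin(th),y,92-u*np.sin(th)+w*np.cos(th)))
    m=np.zeros((384,512),np.uint8); cv2.fillConvexPoly(m,cv2.convexHull(proj(c,c2w(p,pts)).round().astype(np.int32)),1); return m>0
base=poly(0)
reg=np.zeros_like(base)
for th in np.arange(.9,1.95,.05): reg|=poly(th)
reg&=~base
for th in np.arange(1.2,1.9,.05):
    m=poly(th)&reg; print(round(th,2),round((m&d&reg).sum()/((m|d)&reg).sum(),3))
print(robot.get_state()["contact_force"])
E
```

```text
1.2 0.399
1.25 0.434
1.3 0.483
1.35 0.52
1.4 0.565
1.45 0.604
1.5 0.665
1.55 0.713
1.6 0.742
1.65 0.663
1.7 0.586
1.75 0.478
1.8 0.399
1.85 0.324
[ 0.46126436 -0.22379113 -0.01715793]
```

The lid fit peaks at about 1.58 rad, so it is upright, and the gripper is clear with no contact force. I'm handing the job in.

```bash
python3 -c "
from station import robot
robot.finish_job()"
```

```text
the job is handed in; nothing more can be done
```

The carrier is open: the lid stands about upright and stays there without the gripper, which is well clear above it. I handed the job in at about 36.5 s of the 72 s allowed.

- **Latch:** I pinched the fin and turned it about 75° clockwise from where it started. A wrist picture showed the arm pointing to carrier -y, clear of the lid.
- **Lid to the catch:** I raised it to about 0.30 rad. The pull had only risen to about 7 N, so I stopped there and let go.
- **Catch pad:** The vertical fingers would have hit the raised lid's edge, so I first tilted the tool about 10° by driving it past its reach in free space. I then pushed the pad until it would go no further (about 36 N total at the fingertips). My position estimate put the pad face about 2 mm short of fully in, which is within the measuring error.
- **Lid upright:** It passed 0.30 rad at normal hinge force. The bar slipped about 9 mm along the pads during the swing, but the grip held.

**Last checks:** Matching the lid's outline in the side camera gave an angle of about 1.55–1.6 rad, and the handle position gave about 1.56. The force on the tool was near zero. I could not view a final close-up because I had used all 12 pictures. I did not measure the dish, forceps or marker separately at the end; no move came near them, and nothing I saw in the later pictures suggested they had shifted.

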